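Clear the jammed paper roll from the ticket-roll feeder

TASK

A paper roll that is too wide has stuck in the ticket-roll feeder and holds back the two narrow rolls behind it. Raise the wire guard until it props itself open on its ratchet, let go, lift the wide roll out and lay it in the shallow tray that holds the other wide roll, so that both narrow rolls run down to the outlet; then lift the guard past its top notch so that the pawl lets go, and lower it gently until it is fully shut. Leave the narrow rolls in the feeder, the spare roll standing in its tray, and everything else where it is.

Things in the scene. Friction and masses are not known exactly. Their poses are not given: they have to be found in the camera images.
- feeder: Grey metal feeder fixed to the worktop, 280 mm long, 113 mm wide. Origin on the worktop under its middle; x points up the slope (outlet at x = -0.13, rear end +0.14), y to its left across the lane, z up. The lane falls 12 deg towards -x to a 24 mm high stop lip. Lane floor height z = 0.022 + 0.213*(x + 0.13); lane walls 12 to 15 mm above it; ratchet on the right (-y) side behind the hinge.
- throat (a point): Start of the throat, on the lane floor at x = -0.0615 in the feeder's frame. From here to the outlet the lane is 50 mm wide between 15 mm high cheeks, too narrow for the wide roll. Behind it, 5 mm ledges along the lane (48 mm between them) carry the wide roll, 62 mm between the 3.5 mm thick outer walls; these end 12 mm above the floor, so above them the roll's ends are free.
- guard_hinge (a point): Middle of the guard's hinge axis, which lies level along the feeder's y. In the feeder's frame at (0.077, 0, 0.129).
- guard_grip (a point): Centre of the guard's grip: a black rubber sleeve, 12 mm thick, 46 mm long, lying along the feeder's y at the front end of the guard, 24 mm above its wires, clear all round; pinch it from above, it can turn between the fingers. 166 mm from the hinge axis; with the guard shut at (-0.089, 0, 0.119) in the feeder's frame. Swings up and back in the feeder's plane y = 0.
- guard (a joint): Angle of the steel wire guard (0.22 kg, 60 mm wide) over the lane, rad: 0 shut, grows as its front rises, stop at 1.745. A pawl holds it at notches 0.70, 1.05, 1.40: let go between them it drops to the one below (from up to 1.48: to 1.40). Raised to 1.66 or more, the pawl tips out: the guard can then be lowered to 0 (it falls if let go lower down). Shut, the pawl is set again. 1 to 3 N moves it.
- wide_roll: The jammed white paper roll, a solid cylinder 50 mm in diameter and 57 mm wide, about 85 g, stuck at the throat, first of the three rolls in the queue. Origin at its centre, 30 mm above the lane floor; its y axis is the roll axis, across the lane; x and z turn as it rolls. The next roll touches it from behind, so grip it by its two flat ends and lift straight up.
- narrow_roll_1: White paper roll 50 mm in diameter and 44 mm wide, 65 g, next behind the wide roll. Origin at its centre, its y axis is the roll axis. It rolls down the lane by itself once the wide roll is gone.
- narrow_roll_2: White paper roll like narrow_roll_1, behind it, the last in the queue. Origin at its centre.
- outlet_stop (a point): Where the centre of the first roll comes to lie at the outlet, against the stop lip, in the feeder's frame at (-0.111, 0, 0.052); the second roll then lies 50 mm further up the lane.
- tray: Shallow grey open tray fixed on the worktop beside the feeder (either side), 170 mm (its x) by 160 mm (its y), 30 mm high, walls and floor 4 mm thick. Origin in the middle of its underside. Its -x half is empty: a roll lying there has its centre at z = 0.029.
- spare_wide_roll: A spare wide roll (50 mm in diameter, 57 mm wide) standing on its flat end in the +x half of the tray, about 47 mm from the tray's middle. Origin at its centre, axis = its z.
- marker: Marker pen, 135 mm long, lying loose on the worktop behind the work; a bystander, to be left alone. Origin under its middle.
- scoop: Blue dosing scoop, 96 mm long, 38 mm high, standing loose on the worktop behind the work; a bystander, to be left alone. Origin under its middle.
- peg_wood: Wooden clothes peg, 72 mm long, lying loose on the worktop behind the work; a bystander, to be left alone. Origin under its middle.
- peg_white: White clothes peg, 72 mm long, lying loose on the worktop behind the work; a bystander, to be left alone. Origin under its middle.

How it is judged:
By the outcome, as a careful person would: the job done as asked, in the order asked, and still so for the second after the job is handed in, with the robot touching nothing.
It also fails if it takes over 72 s, if anything falls off the work surface, if the arm or the gripper's body presses on something with over 40 N, if the wrist force passes 120 N, or if a joint passes its speed limit or range.

ROBOT

A 7-joint arm with a two-finger parallel gripper is mounted at the origin on a cart in front of the work surface, level with it; the furniture and walls round the work are solid. World frame = base frame: x ahead of the robot, y to its left, z up, the work surface at z = 0. Lengths are in mm, angles in rad, forces in N, time in s.
With the tool pointing down it reaches from about 400 to 850 mm from the base axis. Payload 10.4 kg.
Tool frame: the origin (TCP) lies midway between the tips of the shut fingers; the grasp point (between the pads) lies 19 mm behind it; z points along the fingers, y is the line along which they close (so a half turn about z gives the same grasp; the last joint's range is limited). The gripper opens to 87 mm and grips with 3 to 60 N. Pads are 19 mm wide; open, the fingers measure 117 mm over their backs; the gripper's body (75 mm by 190 mm) begins 51 mm behind the grasp point.
Start: joints at [1.121, 0.332, -0.065, 1.46, 0.022, 1.35, -0.088], TCP at [258.749, -568.947, 222.576] pointing down, gripper open.
Joint ranges: [-2.6, 2.6], [-0.5, 2.12], [-1.47, 1.34], [0.16, 2.42], [-1.27, 4.41], [0.06, 2.06], [-2.6, 2.6]. Speed limits (rad/s): [2.22, 2.22, 2.79, 2.79, 3.14, 3.14, 3.14].

INTERFACE

Orientations are given as a 3x3 rotation matrix whose columns are the frame's x, y, z axes.
In Python, from bench import manip gives the robot as it stands.
- The arm moves only by the tool shift_gripper, called after "Call:" by a JSON object that holds its "api" and its "payload", one argument or row to a line. Schema: {"type":"object","properties":{"plan":{"type":"string"},"only":{"type":"string"},"quiet":{"type":"boolean"},"lines":{"type":"string"}},"required":["plan"],"additionalProperties":false}. plan is a string of 1 to 12 rows, parted by a bar, with the numbers parted by spaces; each row has 5 numbers: the finger opening in mm, then dx, dy, dz in mm, then a turn about the tool's z in rad; each row shifts and turns the commanded pose from where the row before left it, along the tool's axes as they then stand; what a row does not reach is not made up. A row lasts 1/10 s, in which the tool goes at most 50 mm and 0.15 rad, less where a joint would pass 70% of its speed; a pose out of reach is approached as far as the arm can. The fingers move at their own pace and stop on an object; the grip force is fixed at half the most. Time passes only in rows, so rows that do not move let the fingers close. The tool returns the time, the measured TCP pose, the force, the opening and the grip force at its end. only (a regular expression) keeps the lines of the reply that match it, lines (a string "A,B") keeps lines A to B, and quiet returns only ok. Input that does not fit is refused with a message, and nothing moves.
- manip.state(): the state, without advancing time (a new reading comes with each control period).
- manip.camera(name): name is "side" or "top"; returns the picture (480x640x3 uint8, red, green, blue); there is no depth.
- manip.camera_params(name): a dict with "mtx" (3x3 intrinsics, pixels), "k1" (the pictures are not rectified: a ray, as slopes to the right and down, at radius r is drawn at 1 + k1 r^2 times it, then the intrinsics apply), "T" (4x4, takes a point from camera to world coordinates). Camera axes: x right, y up, looking along -z (the intrinsics and any distortion apply to the point x, -y, -z); pixel columns grow to the right and rows downward; lengths in mm; the calibration is good to about 2 mm. A picture is of the moment at which its call begins. camera_params takes no time and is no camera call.
- manip.hand_in(): hands the job in; it is judged then, once.
The state is a dict: "clock": time; "qpos": joint angles; "dq": joint speeds; "tau": joint torques, N m; "tcp_pos": TCP position; "eef_rot": TCP orientation; "wrist_force": force on the tool from outside, world axes, zero at the start; "moment": the same for the moment, N m; "gripper_width": finger opening in mm; "grip_force": force on a finger pad.
Only numpy, scipy, OpenCV 4.12 (cv2) and the standard library are available. Lean on these libraries where they do the work, as an engineer would, in place of code of your own. Each camera call takes 0.05 s, during which the arm holds its last target. There are 200 camera calls.

## Working session

There is one attempt and no reset: what is moved stays moved. The work goes in short steps, Python scripts to look and compute and a tool call to move; the robot and the scene stay as the last step left them, time stands still between calls to the robot, and variables do not carry over. Pictures are saved under pics/ and viewed, at most 10 in all, crops included, and the job is handed in when it is done.

```bash
ls; mkdir -p pics; cat > h.py <<'E'
import numpy as np, cv2
from bench import manip
def ray(name,u,v):
    p=manip.camera_params(name); K=np.array(p["mtx"]);T=np.array(p["T"]);k=p["k1"]
    d=np.array([(u-K[0,2])/K[0,0],(v-K[1,2])/K[1,1]]); s=d.copy()
    for _ in range(30): s=d/(1+k*(s@s))
    r=T[:3,:3]@np.array([s[0],-s[1],-1]); return T[:3,3],r/np.linalg.norm(r)
def onz(name,u,v,z):
    o,r=ray(name,u,v); return o+r*(z-o[2])/r[2]
def proj(name,P):
    p=manip.camera_params(name); K=np.array(p["mtx"]);T=np.array(p["T"])
    c=T[:3,:3].T@(np.array(P)-T[:3,3]); s=np.array([c[0],-c[1]])/-c[2]; s=s*(1+p["k1"]*(s@s))
    return K[:2,:2]@s+K[:2,2]
def tri(a,b):
    (o1,r1),(o2,r2)=ray(*a),ray(*b)
    t=np.linalg.lstsq(np.c_[r1,-r2],o2-o1,rcond=None)[0]; p,q=o1+r1*t[0],o2+r2*t[1]
    return (p+q)/2,np.linalg.norm(p-q)
def snap(name,f):
    im=np.array(manip.camera(name)); cv2.imwrite("pics/"+f,im[:,:,::-1]); return im
E
python3 - <<'E'
from h import *
np.set_printoptions(precision=2,suppress=True)
for n in("top","side"): snap(n,n+"0.png"); print(manip.camera_params(n))
s=manip.state();print(s["tcp_pos"],s["eef_rot"],s["clock"])
E
```

```text
bench.py
pics
{'mtx': array([[464.14,   0.  , 316.56],
       [  0.  , 464.14, 234.  ],
       [  0.  ,   0.  ,   1.  ]]), 'k1': -0.05003220949105465, 'T': array([[  -0.18,    0.78,   -0.61, -232.13],
       [  -0.98,   -0.15,    0.1 ,  142.74],
       [  -0.02,    0.61,    0.79, 1181.62],
       [   0.  ,    0.  ,    0.  ,    1.  ]])}
{'mtx': array([[609.73,   0.  , 328.04],
       [  0.  , 609.73, 237.81],
       [  0.  ,   0.  ,   1.  ]]), 'k1': -0.044165107119979015, 'T': array([[  -1.  ,   -0.01,   -0.01,  565.17],
       [   0.  ,   -0.69,    0.73, 1082.64],
       [  -0.02,    0.73,    0.68, 1110.13],
       [   0.  ,    0.  ,    0.  ,    1.  ]])}
[ 258.57 -568.64  221.85] [[ 0.91  0.41 -0.  ]
 [ 0.41 -0.91  0.  ]
 [-0.   -0.   -1.  ]] 0.1
```

View pics/top0.png

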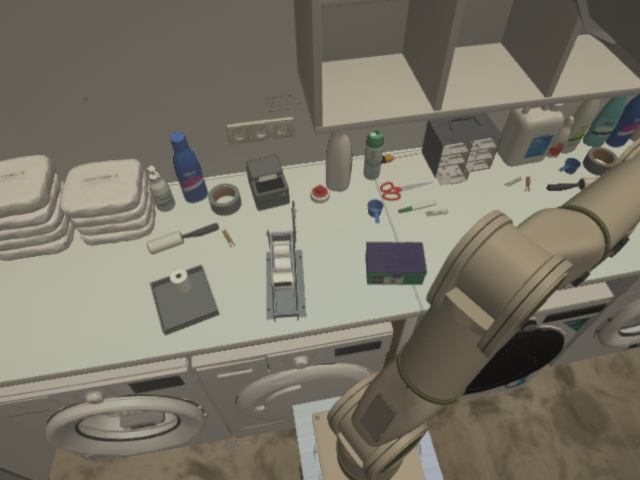

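View pics/side0.png

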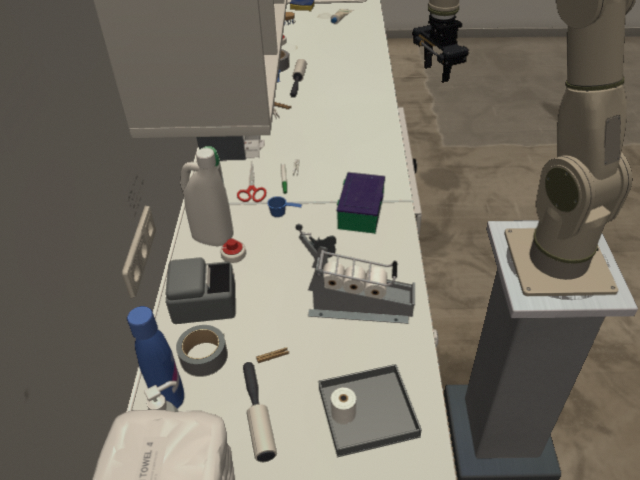

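The top view shows the feeder around (285,285) with its rear at (290,215), and the tray at (185,298) with the spare roll at (181,278). In the side view, the guard grip is at (395,269), the three rolls are around (330–380,280), and the tray is at (368,408).

```bash
python3 - <<'E'
import cv2,numpy as np
a=cv2.imread("pics/top0.png")[200:330,225:335]; b=cv2.imread("pics/side0.png")[220:330,290:430]
c=cv2.imread("pics/top0.png")[255:345,140:230]; d=cv2.imread("pics/side0.png")[355:455,310:425]
cv2.imwrite("pics/c1.png",np.hstack([cv2.resize(a,(0,0),fx=4,fy=4,interpolation=2),np.pad(cv2.resize(c,(0,0),fx=4,fy=4,interpolation=2),((0,160),(0,0),(0,0)))]))
cv2.imwrite("pics/c2.png",cv2.resize(b,(0,0),fx=5,fy=5,interpolation=2))
E
```

```text
(no output)
```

View pics/c1.png

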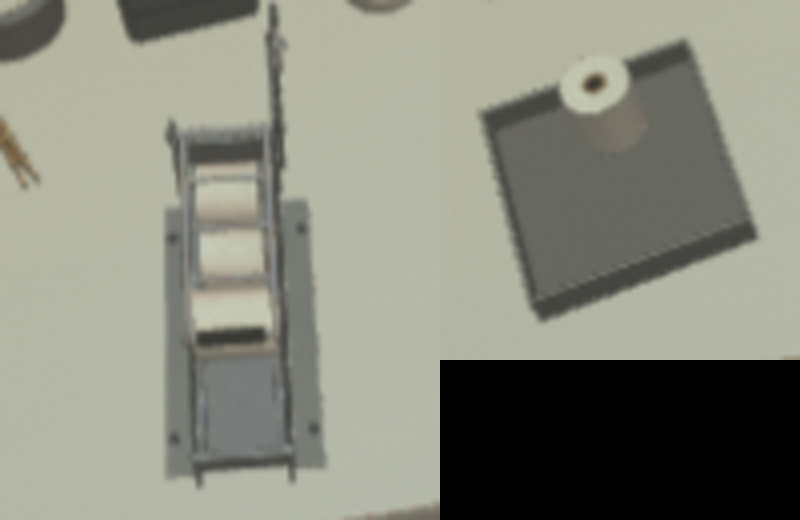

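View pics/c2.png

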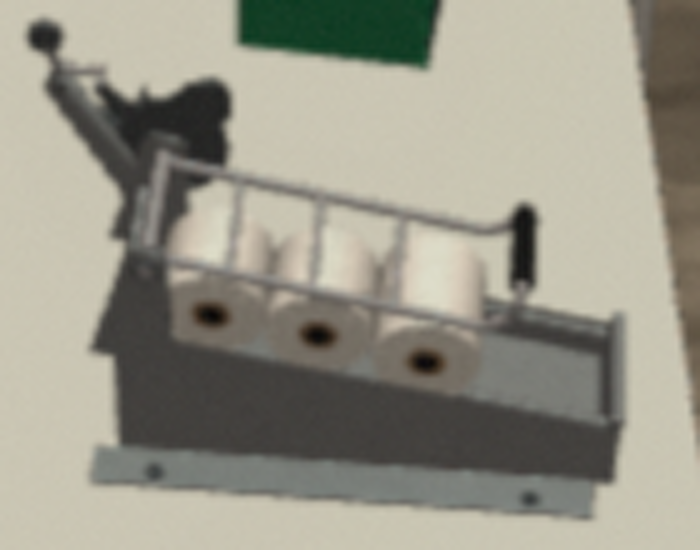

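```bash
python3 - <<'E'
from h import *
np.set_printoptions(precision=1,suppress=True)
t=lambda x,y:(225+x/4-.4,200+y/4-.4)
r=lambda x,y:(140+(x-440)/4-.4,255+y/4-.4)
s=lambda x,y:(290+x/5-.4,220+y/5-.4)
for n,q in dict(TL=(165,210),TR=(305,198),BL=(165,475),BR=(325,465),h1=(172,238),h2=(300,228),h3=(174,438),h4=(313,428)).items(): print(n,onz("top",*t(*q),3))
for n,q in dict(sBL=(592,515),sTL=(92,485),sh1=(154,471),sh2=(530,498)).items(): print(n,onz("side",*s(*q),3))
print("grip",tri(("top",*t(230,337)),("side",*s(523,246))))
for q in [(201,337),(265,333)]: print("g end",onz("top",*t(*q),119))
for q in [(525,212),(521,284)]: print("g end side",onz("side",*s(*q),119))
for n,q in dict(TL=(482,112),TR=(688,40),BR=(750,218),BL=(530,300)).items(): print("tray",n,onz("top",*r(*q),30))
print("spare",onz("top",*r(594,82),61))
print("wide +y face",[onz("side",*s(425,360),z) for z in (60,65,70)])
im=cv2.imread("pics/side0.png")
for n,q in dict(a=(320,382),b=(406,368),c=(419,438),d=(330,450)).items(): print("side tray",onz("side",*q,30),onz("side",*q,0))
E
```

```text
TL [630.3 168.    3. ]
TR [620.7  58.6   3. ]
BL [400.9 194.3   3. ]
BR [387.5  81.8   3. ]
h1 [602.8 165.7   3. ]
h2 [593.1  66.9   3. ]
h3 [429.1 184.6   3. ]
h4 [418.4  85.4   3. ]
sBL [401.  194.1   3. ]
sTL [632.2 172.6   3. ]
sh1 [603.3 164.6   3. ]
sh2 [428.8 183.6   3. ]
grip (array([433.9, 134. , 118.9]), np.float64(2.015821548155619))
g end [436.6 153.7 119. ]
g end [431.5 111.  119. ]
g end side [432.  111.7 119. ]
g end side [437.3 156.4 119. ]
tray TL [565.9 516.4  30. ]
tray TR [601.6 363.5  30. ]
tray BR [440.7 325.   30. ]
tray BL [404.8 478.1  30. ]
spare [555.1 426.2  61. ]
wide +y face [array([477.4, 148.1,  60. ]), array([477.8, 152.5,  65. ]), array([478.3, 157. ,  70. ])]
side tray [601.6 369.4  30. ] [602.6 349.6   0. ]
side tray [420.7 337.4  30. ] [416.7 316.7   0. ]
side tray [410.4 498.2  30. ] [406.1 482.    0. ]
side tray [581.3 520.9  30. ] [581.7 505.3   0. ]
```

```bash
cat >> h.py <<'E'
O=np.array([522.7,124.1,0]); ex=np.array([.9942,-.1074,0]); ey=np.array([.1074,.9942,0]); ez=np.array([0,0,1.])
def F(x,y,z): return O+x*ex+y*ey+z*ez
def need(P,ydir=None):
    s=manip.state(); R=np.array(s["eef_rot"]); p=np.array(s["tcp_pos"])
    print("clock",round(s["clock"],2),"tcp",p.round(1),"feeder",[round(float((p-O)@e),1) for e in(ex,ey,ez)],"tool delta",(R.T@(np.array(P)-p)).round(1),"w",round(s["gripper_width"],1))
    if ydir is not None:
        l=R.T@np.array(ydir); a=np.arctan2(-l[0],l[1]); print("turn",round(float((a+np.pi/2)%np.pi-np.pi/2),3),"R",R.round(3).tolist())
E
```

Call:
{"api": "shift_gripper", "payload": {
  "plan": "87 34 -21 0 0 | 87 34 -21 0 0 | 87 34 -21 0 0 | 87 34 -21 0 0 | 87 34 -21 0 0 | 87 34 -21 0 0 | 87 34 -21 0 0 | 87 34 -21 0 0 | 87 34 -21 0 0 | 87 0 0 0 0"
}}

```text
clock: 1.1
tcp_pos: [462.2, -264.4, 222.5]
eef_rot: [[0.907, 0.422, 0.001], [0.422, -0.907, 0.002], [0.002, -0.001, -1.0]]
wrist_force: [0.6, 0.2, -0.1]
gripper_width: 87.0
grip_force: 0.0
```

```bash
python3 -c "
from h import *
need(F(-89,0,170),ex); print(manip.state()['qpos'])"
```

```text
clock 1.1 tcp [ 462.2 -264.4  222.5] feeder [-18.5, -392.7, 222.5] tool delta [ 142.4 -372.6   53.3] w 87.0
turn -1.028 R [[0.907, 0.422, 0.001], [0.422, -0.907, 0.002], [0.002, -0.001, -1.0]]
[ 0.72537001  0.14721079 -0.31878935  1.69229057  0.04524991  1.30944511
 -0.73737909]
```

Call:
{"api": "shift_gripper", "payload": {
  "plan": "87 16 -41 0 0 | 87 16 -41 0 0 | 87 16 -41 0 0 | 87 16 -41 0 0 | 87 16 -41 0 0 | 87 16 -41 0 0 | 87 16 -41 0 0 | 87 16 -41 0 0 | 87 14 -44 0 0 | 87 0 0 0 0"
}}

```text
clock: 2.1
tcp_pos: [432.9, 133.1, 222.8]
eef_rot: [[0.907, 0.422, 0.0], [0.422, -0.907, 0.002], [0.001, -0.001, -1.0]]
wrist_force: [-0.5, -0.9, -0.6]
gripper_width: 87.1
grip_force: 0.0
```

Call:
{"api": "shift_gripper", "payload": {
  "plan": "60 0 0 0 -0.147 | 34 0 0 0 -0.147 | 34 0 0 0 -0.147 | 34 0 0 0 -0.147 | 34 0 0 0 -0.147 | 34 0 0 0 -0.147 | 34 0 0 0 -0.147 | 34 0 0 0 0"
}}

```text
clock: 2.9
tcp_pos: [434.3, 126.6, 222.3]
eef_rot: [[0.113, 0.994, -0.0], [0.994, -0.113, -0.0], [-0.0, -0.0, -1.0]]
wrist_force: [-0.3, 0.3, -0.1]
gripper_width: 35.9
grip_force: 0.0
```

```bash
python3 - <<'E'
from h import *
need(F(-89,0,104),ex); print(manip.state()['qpos'])
snap("top","t1.png")
im=snap("side","s1.png")[200:340,290:470]; cv2.imwrite("pics/s1c.png",cv2.resize(im[:,:,::-1],(0,0),fx=4,fy=4,interpolation=2))
E
```

```text
clock 2.9 tcp [434.3 126.6 222.3] feeder [-88.2, -7.0, 222.3] tool delta [  7.1  -0.8 118.3] w 35.9
turn -0.005 R [[0.113, 0.994, -0.0], [0.994, -0.113, -0.0], [-0.0, -0.0, -1.0]]
[ 0.33985934 -0.01901812 -0.70457576  1.85979575 -0.01267722  1.29682062
 -0.47422917]
```

View pics/s1c.png

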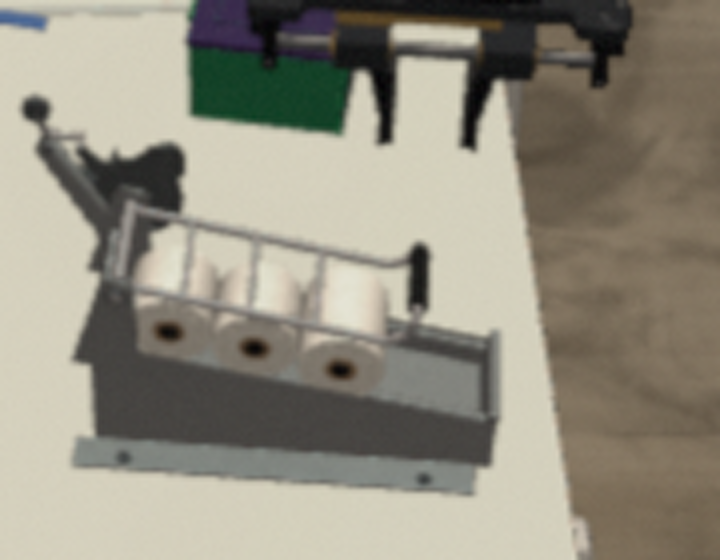

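The crop shows the open fingers with tips at about (385,140) and (470,140), above the sleeve at (418,278). I'll descend and pinch.

Call:
{"api": "shift_gripper", "payload": {
  "plan": "34 7 -1 20 0 | 34 0 0 30 0 | 34 0 0 30 0 | 34 0 0 20 0 | 34 0 0 18 0 | 34 0 0 0 0 | 0 0 0 0 0 | 0 0 0 0 0 | 0 0 0 0 0 | 0 0 0 0 0"
}}

```text
clock: 4.0
tcp_pos: [433.5, 134.5, 105.1]
eef_rot: [[0.115, 0.993, -0.001], [0.993, -0.115, -0.0], [-0.0, -0.001, -1.0]]
wrist_force: [-1.2, -1.5, 11.2]
gripper_width: 11.3
grip_force: 30.0
```

```bash
python3 -c "
from h import *
need(F(-89,0,104))
H=np.array([77,129.]);a0=np.arctan2(-10,166.)
prev=None
for a in list(np.arange(0,1.53,.125))+[1.66,1.71]:
    p=H+166.3*np.array([-np.cos(a+a0),np.sin(a+a0)]); 
    print(round(a,3),p.round(1), None if prev is None else (p-prev).round(1)); prev=p
"
```

```text
clock 4.0 tcp [433.5 134.5 105.1] feeder [-89.8, 0.7, 105.1] tool delta [-0.7  0.8  1.1] w 11.3
0.0 [-89. 119.] None
0.125 [-89.  139.8] [ 0.  20.8]
0.25 [-86.3 160.4] [ 2.6 20.6]
0.375 [-81.1 180.5] [ 5.2 20.1]
0.5 [-73.5 199.8] [ 7.7 19.3]
0.625 [-63.5 218. ] [10.  18.2]
0.75 [-51.3 234.8] [12.2 16.8]
0.875 [-37.1 250. ] [14.2 15.2]
1.0 [-21.1 263.3] [16.  13.3]
1.125 [ -3.6 274.5] [17.5 11.2]
1.25 [ 15.2 283.4] [18.8  8.9]
1.375 [ 34.9 289.9] [19.7  6.5]
1.5 [ 55.3 293.9] [20.4  4. ]
1.66 [ 81.8 295.2] [26.5  1.4]
1.71 [ 90.1 294.8] [ 8.3 -0.4]
```

Call:
{"api": "shift_gripper", "payload": {
  "plan": "0 0 0 -20.8 0 | 0 0 2.6 -20.6 0 | 0 0 5.2 -20.1 0 | 0 0 7.7 -19.3 0 | 0 0 10 -18.2 0 | 0 0 12.2 -16.8 0"
}}

```text
clock: 4.6
tcp_pos: [467.2, 130.8, 220.8]
eef_rot: [[0.113, 0.994, -0.01], [0.994, -0.113, -0.002], [-0.003, -0.009, -1.0]]
wrist_force: [-24.7, 1.6, 14.3]
gripper_width: 11.0
grip_force: 30.0
```

```bash
python3 -c "
from h import *
need(F(-51.3,0,220.8))"
```

```text
clock 4.6 tcp [467.2 130.8 220.8] feeder [-55.9, 0.7, 220.8] tool delta [-0.7  4.7 -0. ] w 11.0
```

Call:
{"api": "shift_gripper", "payload": {
  "plan": "0 0 0 0 0"
}}

```text
clock: 4.7
tcp_pos: [468.4, 130.8, 222.4]
eef_rot: [[0.114, 0.993, -0.008], [0.994, -0.114, -0.001], [-0.002, -0.007, -1.0]]
wrist_force: [-29.8, -1.1, 18.9]
gripper_width: 10.6
grip_force: 30.0
```

Call:
{"api": "shift_gripper", "payload": {
  "plan": "0 0 -3 -2 0 | 0 0 0 0 0"
}}

```text
clock: 4.9
tcp_pos: [468.1, 130.6, 222.6]
eef_rot: [[0.115, 0.993, -0.0], [0.993, -0.115, 0.0], [0.0, -0.0, -1.0]]
wrist_force: [-3.1, 2.6, -1.1]
gripper_width: 11.4
grip_force: 30.0
```

```bash
python3 - <<'E'
from h import *
im=snap("side","s2.png")[120:330,270:470]; cv2.imwrite("pics/s2c.png",cv2.resize(im[:,:,::-1],(0,0),fx=2.8,fy=2.8,interpolation=2))
E
```

```text
(no output)
```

View pics/s2c.png

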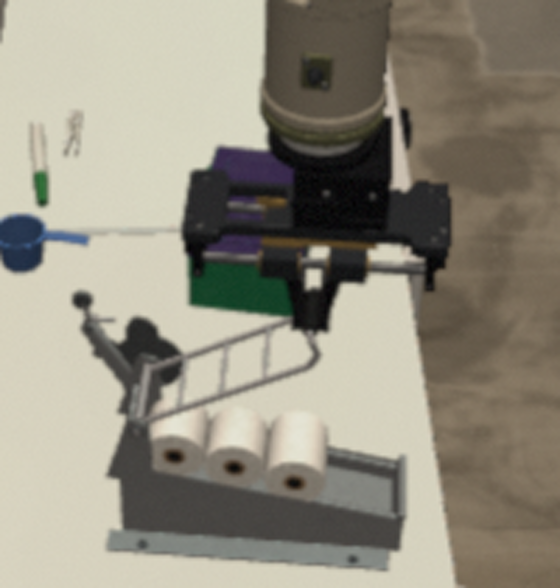

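The guard is up about 0.7 rad, with the sleeve held at about (312,325) in the crop and the rolls unmoved. The force was caused by a radius that was too small, so I'm continuing with corrected arc steps.

Call:
{"api": "shift_gripper", "payload": {
  "plan": "0 0 13.4 -15.4 0 | 0 0 15.2 -13.7 0 | 0 0 16.8 -11.7 0 | 0 0 0 0 0"
}}

```text
clock: 5.35
tcp_pos: [515.2, 125.4, 265.3]
eef_rot: [[0.115, 0.993, 0.002], [0.993, -0.115, 0.001], [0.001, 0.001, -1.0]]
wrist_force: [-8.5, -0.3, 11.7]
gripper_width: 11.0
grip_force: 30.0
```

```bash
python3 -c "
from h import *
need(F(77-86.6,0,129+142-7.6))"
```

```text
clock 5.35 tcp [515.2 125.4 265.3] feeder [-7.6, 0.4, 265.3] tool delta [-0.5 -2.   1.9] w 11.0
```

Call:
{"api": "shift_gripper", "payload": {
  "plan": "0 0 16.5 -11 0 | 0 0 18.5 -7.5 0 | 0 0 18.5 -4.5 0 | 0 0 0 0 0 | 0 0 0 0 0"
}}

```text
clock: 5.85
tcp_pos: [567.4, 119.3, 286.6]
eef_rot: [[0.115, 0.993, 0.001], [0.993, -0.115, 0.001], [0.001, 0.001, -1.0]]
wrist_force: [-0.5, 1.1, 4.3]
gripper_width: 10.9
grip_force: 30.0
```

```bash
python3 - <<'E'
from h import *
need(F(77-29.9,0,129+163.6-5.5))
im=snap("side","s3.png")[60:330,270:470]; cv2.imwrite("pics/s3c.png",cv2.resize(im[:,:,::-1],(0,0),fx=2.2,fy=2.2,interpolation=2))
E
```

```text
clock 5.85 tcp [567.4 119.3 286.6] feeder [44.9, 0.0, 286.6] tool delta [ 0.   2.2 -0.5] w 10.9
```

View pics/s3c.png

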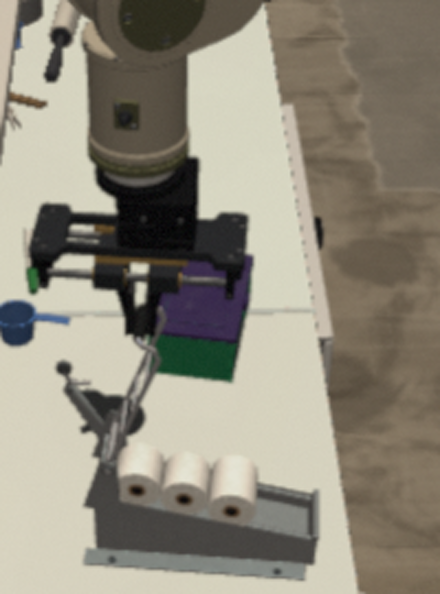

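The guard stands nearly upright at an estimated 1.44 rad, with the sleeve in the fingers at about (145,325). I'll release and lift.

Call:
{"api": "shift_gripper", "payload": {
  "plan": "22 0 0 0 0 | 26 0 -3 0 0 | 26 0 -3 0 0 | 26 0 0 -15 0 | 26 0 0 -25 0 | 40 0 0 -30 0 | 87 0 -40 0 0"
}}

```text
clock: 6.6
tcp_pos: [524.7, 123.3, 359.7]
eef_rot: [[0.118, 0.993, 0.005], [0.993, -0.118, 0.003], [0.004, 0.004, -1.0]]
wrist_force: [-0.8, 0.7, 1.1]
gripper_width: 35.2
grip_force: 0.0
```

```bash
python3 -c "
from h import *
need(F(-48,0,200),ey); print(manip.state()['qpos'])
im=snap('side','s4.png')"
```

```text
clock 6.6 tcp [524.7 123.3 359.7] feeder [2.1, -0.6, 359.7] tool delta [ -0.5 -50.7 159.5] w 35.2
turn 1.56 R [[0.118, 0.993, 0.005], [0.993, -0.118, 0.003], [0.004, 0.004, -1.0]]
[ 0.30201459  0.15781811 -0.69995155  1.42359845  0.10021402  1.59136108
 -0.50739314]
```

Call:
{"api": "shift_gripper", "payload": {
  "plan": "87 0 -40 0 0 | 87 0 -10.7 0 0.14 | 87 0 0 0 0.142 | 87 0 0 0 0.142 | 87 0 0 0 0.142 | 87 0 0 0 0.142 | 87 0 0 0 0.142 | 87 0 0 0 0.142 | 87 0 0 0 0.142 | 87 0 0 0 0.142 | 87 0 0 0 0.142 | 87 0 0 0 0.142"
}}

```text
clock: 7.85
tcp_pos: [470.7, 130.1, 357.2]
eef_rot: [[0.994, -0.11, 0.001], [-0.11, -0.994, -0.0], [0.001, 0.0, -1.0]]
wrist_force: [-0.4, 0.3, -0.8]
gripper_width: 87.2
grip_force: 0.0
```

Call:
{"api": "shift_gripper", "payload": {
  "plan": "87 0 0 40 0 | 87 0 0 40 0 | 87 0 0 40 0 | 87 0 0 40 0 | 87 0 0 0 0"
}}

```text
clock: 8.35
tcp_pos: [468.3, 129.1, 192.7]
eef_rot: [[0.995, -0.104, -0.007], [-0.104, -0.995, -0.002], [-0.007, 0.002, -1.0]]
wrist_force: [0.2, 1.0, 0.4]
gripper_width: 87.3
grip_force: 0.0
```

```bash
python3 - <<'E'
from h import *
need(F(-48,0,58),ey)
# roll ends in top view: bright top edges of wide roll
im=snap("side","s5.png"); t=snap("top","t5.png")
a=cv2.resize(im[150:330,290:450],(480,540),interpolation=2); b=cv2.resize(t[210:330,250:320],(315,540),interpolation=2)
cv2.imwrite("pics/s5c.png",np.hstack([a,b])[:,:,::-1])
E
```

```text
clock 8.35 tcp [468.3 129.1 192.7] feeder [-54.6, -0.9, 192.7] tool delta [  7.5  -1.2 134.7] w 87.3
turn 0.004 R [[0.995, -0.104, -0.007], [-0.104, -0.995, -0.002], [-0.007, 0.002, -1.0]]
```

View pics/s5c.png

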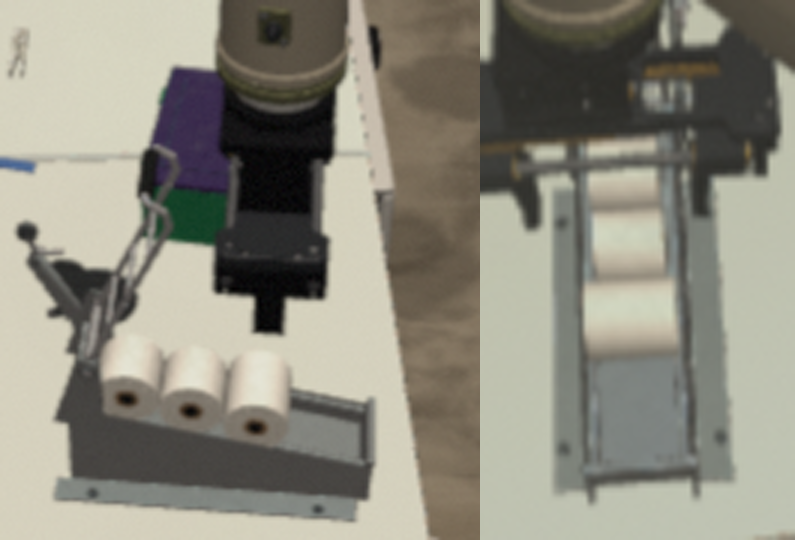

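The guard is propped at its top notch, with the sleeve at (150,170) in the side crop. All three rolls are in place, and the wide roll's face centre is at (256,427). Letting the arm settle before I go down.

Call:
{"api": "shift_gripper", "payload": {
  "plan": "87 2 0 30 0 | 87 0 0 20 0 | 87 0 0 0 0 | 87 0 0 0 0"
}}

```text
clock: 8.85
tcp_pos: [474.0, 130.2, 148.6]
eef_rot: [[0.995, -0.104, 0.003], [-0.104, -0.995, 0.001], [0.003, -0.001, -1.0]]
wrist_force: [0.2, -0.2, 0.4]
gripper_width: 86.6
grip_force: 0.0
```

```bash
python3 -c "
from h import *
need(F(-48,0,58),ey)"
```

```text
clock 8.85 tcp [474.  130.2 148.6] feeder [-49.0, 0.9, 148.6] tool delta [ 0.8  1.  90.6] w 86.6
turn 0.003 R [[0.995, -0.104, 0.003], [-0.104, -0.995, 0.001], [0.003, -0.001, -1.0]]
```

Call:
{"api": "shift_gripper", "payload": {
  "plan": "87 0.5 0.5 25 0 | 87 0 0 25 0 | 87 0 0 20 0 | 87 0 0 15 0 | 87 0 0 5 0 | 87 0 0 0 0 | 54 0 0 0 0 | 54 0 0 0 0 | 50 0 0 0 0 | 50 0 0 0 0 | 50 0 0 0 0"
}}

```text
clock: 9.95
tcp_pos: [473.8, 129.3, 56.9]
eef_rot: [[0.995, -0.104, 0.001], [-0.104, -0.995, -0.0], [0.001, -0.0, -1.0]]
wrist_force: [-1.2, -0.6, 7.6]
gripper_width: 72.5
grip_force: 30.0
```

```bash
python3 -c "
from h import *
need(F(-48,0,200),ey)"
```

```text
clock 9.95 tcp [473.8 129.3  56.9] feeder [-49.2, -0.1, 56.9] tool delta [ 1.400e+00 -1.000e-01 -1.431e+02] w 72.5
turn 0.003 R [[0.995, -0.104, 0.001], [-0.104, -0.995, -0.0], [0.001, -0.0, -1.0]]
```

Call:
{"api": "shift_gripper", "payload": {
  "plan": "87 0 0 0 0 | 87 0 0 0 0 | 87 1 0 -6 0 | 87 0 0 0 0 | 54 0 0 0 0 | 50 0 0 0 0 | 50 0 0 0 0 | 50 0 0 0 0"
}}

```text
clock: 10.75
tcp_pos: [474.1, 129.1, 62.0]
eef_rot: [[0.995, -0.104, -0.0], [-0.104, -0.995, -0.0], [-0.0, 0.0, -1.0]]
wrist_force: [-0.9, -0.6, 0.2]
gripper_width: 72.8
grip_force: 30.0
```

```bash
python3 -c "
from h import *
need(F(-48,0,200),ey)
im=snap('side','s6.png'); a=cv2.resize(im[230:330,300:440],(700,500),interpolation=2); cv2.imwrite('pics/s6c.png',a[:,:,::-1])"
```

```text
clock 10.75 tcp [474.1 129.1  62. ] feeder [-48.8, -0.3, 62.0] tool delta [   0.8   -0.2 -138. ] w 72.8
turn 0.003 R [[0.995, -0.104, -0.0], [-0.104, -0.995, -0.0], [-0.0, 0.0, -1.0]]
```

View pics/s6c.png

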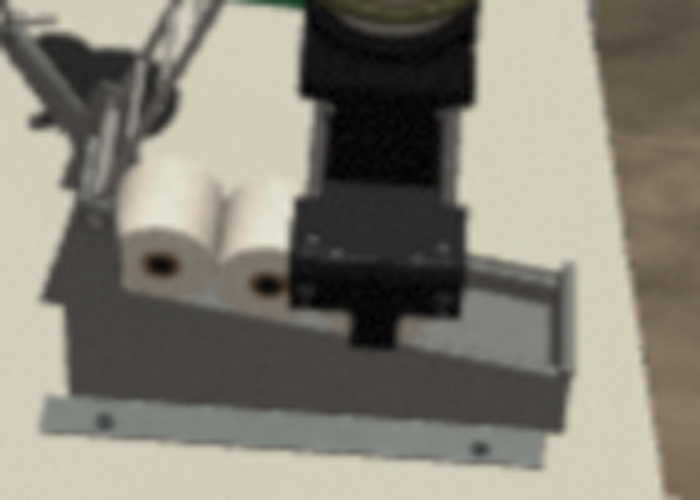

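```bash
python3 -c "
from h import *
s=lambda p:((p-np.array([300,230]))*5).round(0)
for q in [(-48.8,36,62),(-48.8,51,62),(-48.8,36,54),(-48.8,44,54),(-48.8,34.5,51.5),(-130,34.5,36),(-48.8,28.5,70)]: print(q,s(proj('side',F(*q))))
print(manip.state()['grip_force'],manip.state()['gripper_width'])"
```

```text
(-48.8, 36, 62) [374. 333.]
(-48.8, 51, 62) [372. 358.]
(-48.8, 36, 54) [373. 345.]
(-48.8, 44, 54) [372. 358.]
(-48.8, 34.5, 51.5) [373. 346.]
(-130, 34.5, 36) [549. 380.]
(-48.8, 28.5, 70) [375. 309.]
29.999951720237732 72.58166148995137
```

Call:
{"api": "shift_gripper", "payload": {
  "plan": "87 0 0 0 0 | 87 0 0 0 0 | 87 1 0 -6 0 | 87 0 0 0 0 | 50 0 0 0 0 | 50 0 0 0 0 | 50 0 0 0 0 | 50 0 0 0 0 | 50 0 0 0 0"
}}

```text
clock: 11.7
tcp_pos: [475.2, 129.0, 68.1]
eef_rot: [[0.995, -0.104, -0.0], [-0.104, -0.995, -0.0], [-0.0, 0.0, -1.0]]
wrist_force: [0.3, -0.1, 0.8]
gripper_width: 72.5
grip_force: 30.0
```

```bash
python3 -c "
from h import *
need(F(-48,0,200),ey);print(manip.state()['wrist_force'])"
```

```text
clock 11.7 tcp [475.2 129.   68.1] feeder [-47.8, -0.2, 68.1] tool delta [  -0.2   -0.2 -131.9] w 72.5
turn 0.003 R [[0.995, -0.104, -0.0], [-0.104, -0.995, -0.0], [-0.0, 0.0, -1.0]]
[ 0.2775252  -0.09286614  0.76525794]
```

Call:
{"api": "shift_gripper", "payload": {
  "plan": "50 0 0 0 0 | 50 0 0 0 0"
}}

```text
clock: 11.9
tcp_pos: [475.2, 129.0, 68.1]
eef_rot: [[0.995, -0.104, -0.0], [-0.104, -0.995, -0.0], [-0.0, 0.0, -1.0]]
wrist_force: [0.0, -0.6, -1.2]
gripper_width: 72.2
grip_force: 30.0
```

```bash
python3 - <<'E'
from h import *
# detect bright roll extents in top view, and side extents, for width estimates
t=cv2.imread("pics/t5.png"); m=cv2.inRange(cv2.cvtColor(t,cv2.COLOR_BGR2HSV),(0,0,190),(40,60,255))
print(t[279:281,378-100].tolist())
for v in (272,276,280,284,288): 
    row=t[v,262:312].astype(int); print(v,row.sum(1)//3)
E
```

```text
[[190, 212, 208], [187, 209, 207]]
272 [186 186 186 181 141 124 124 123 121  99  90 143 143 139 142 149 149 151
 151 153 155 155 157 158 160 160 162 164 165 167 167 138 100  87 123 124
 123 124 123 124 125 142 180 186 186 186 186 186 187 186]
276 [186 186 186 183 153 128 124 122 121 108 113 186 198 200 199 200 201 201
 201 204 203 203 203 202 201 201 201 203 203 202 197 144 107  83 101 120
 122 122 122 121 125 149 181 186 187 186 186 187 186 187]
280 [186 186 186 183 156 129 123 124 123 115 103 185 199 201 203 202 201 200
 201 202 201 200 200 200 200 199 199 199 198 200 199 165 126  85  85 118
 122 122 123 123 124 140 180 187 186 186 187 186 187 187]
284 [187 186 187 183 156 130 124 124 123 118  98 156 175 179 179 177 176 175
 176 176 177 176 175 174 174 174 174 175 173 174 173 166 129  85  81 123
 125 124 123 123 124 127 150 182 186 187 187 187 187 186]
288 [186 186 186 183 151 129 124 123 124 121  93  93 117 123 123 124 122 121
 121 120 120 118 118 117 117 117 115 115 116 117 116 115 114  85  85 123
 124 122 122 123 124 127 147 181 187 187 187 187 187 187]
```

```bash
python3 - <<'E'
from h import *
f=lambda p:[round(float((p-O)@e),1) for e in(ex,ey)]
for u in (272.6,293.3): print("roll",f(onz("top",u,279,93)))
for u in (265.6,303.5): print("plate",f(onz("top",u,280,3)))
for u in (271.2,296): print("wall",f(onz("top",u,280,52)))
# fingers: top view & side view now
t=snap("top","t7.png")
a=cv2.resize(t[215:325,245:325],(436,600),interpolation=2)
s=snap("side","s7.png"); b=cv2.resize(s[225:315,320:420],(360,324),interpolation=2); b=np.pad(b,((0,276),(0,0),(0,0)))
cv2.imwrite("pics/t7c.png",np.hstack([a,b])[:,:,::-1])
print(proj("top",F(-48,36,68)),proj("top",F(-48,-36,68)))
E
```

```text
roll [-56.3, 28.1]
roll [-61.1, -29.1]
plate [-0.6, 56.6]
plate [-10.0, -56.6]
wall [-33.2, 35.6]
wall [-39.1, -35.4]
[270.58662286 281.43862114] [296.0593238  279.64014662]
```

View pics/t7c.png

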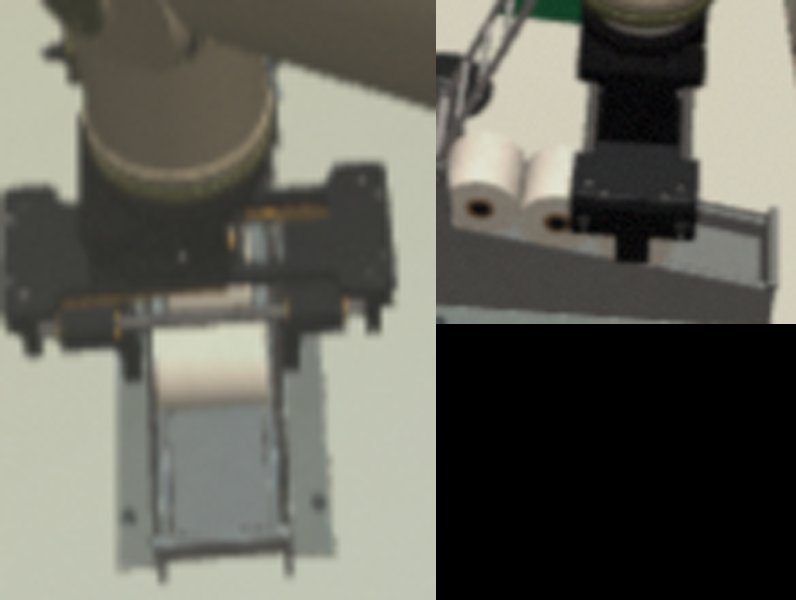

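The top view shows both fingers about 8 mm short of the roll's ends: inner edges at about crop x=142 and 283, roll from 152 to 268. The tips are well above the walls. I'll test what they are holding with a small lift.

Call:
{"api": "shift_gripper", "payload": {
  "plan": "50 0 0 -2 0 | 50 0 0 -2 0 | 50 0 0 0 0"
}}

```text
clock: 12.3
tcp_pos: [475.2, 129.1, 72.4]
eef_rot: [[0.995, -0.104, 0.0], [-0.104, -0.995, -0.0], [0.0, 0.0, -1.0]]
wrist_force: [-1.2, -0.1, -0.5]
gripper_width: 72.8
grip_force: 30.0
```

```bash
python3 - <<'E'
from h import *
a=cv2.imread("pics/t7.png").astype(int);b=snap("top","t8.png")[:,:,::-1].astype(int)
d=np.abs(a-b).sum(2)>40; ys,xs=np.nonzero(d[215:325,245:325]); print(d[280:325,250:320].sum(), d.sum())
# wide roll front lower edge column profile
for u in (276,283,290): print([int(np.argmax(np.abs(np.diff(im[276:300,u].sum(1)))))+276 for im in (a,b)], [im[274:292:2,u].sum(1).tolist() for im in(a,b)])
s1=cv2.imread("pics/s7.png").astype(int);s2=snap("side","s8.png")[:,:,::-1].astype(int)
print((np.abs(s1-s2).sum(2)>40)[240:300,320:360].sum())
E
```

```text
38 2721
[287, 286] [[309, 596, 613, 613, 589, 546, 472, 372, 320], [477, 608, 619, 609, 571, 515, 433, 336, 322]]
[286, 285] [[394, 610, 615, 605, 582, 532, 458, 358, 366], [517, 617, 610, 599, 565, 504, 415, 341, 382]]
[286, 285] [[489, 615, 612, 599, 576, 525, 445, 346, 378], [600, 615, 610, 591, 561, 494, 402, 356, 385]]
29
```

Call:
{"api": "shift_gripper", "payload": {
  "plan": "50 0 0 -8 0 | 50 0 0 -10 0 | 50 0 0 -10 0 | 50 0 0 0 0"
}}

```text
clock: 12.8
tcp_pos: [476.1, 129.4, 102.2]
eef_rot: [[0.995, -0.104, 0.002], [-0.104, -0.995, 0.0], [0.002, -0.0, -1.0]]
wrist_force: [-6.2, 0.2, 9.2]
gripper_width: 72.6
grip_force: 30.0
```

```bash
python3 - <<'E'
from h import *
b=snap("top","t9.png"); s=snap("side","s9.png")
for u in (276,283,290): print(b[240:300:3,u].astype(int).sum(1).tolist())
def white(im):
    h=cv2.cvtColor(im,cv2.COLOR_RGB2HSV); return h
# side: compare with s5 (before) for roll-sized changes
o=cv2.imread("pics/s5.png")[:,:,::-1].astype(int)
for v in range(262,300,4): print(v,(s[v,326:396:3].astype(int).sum(1)//3).tolist()); print("  old",(o[v,326:396:3].sum(1)//3).tolist())
E
```

```text
[236, 174, 140, 144, 147, 175, 148, 337, 498, 338, 610, 613, 567, 475, 343, 383, 349, 353, 386, 360]
[209, 146, 139, 136, 137, 148, 158, 456, 409, 484, 616, 604, 558, 462, 334, 384, 381, 385, 388, 390]
[146, 152, 227, 300, 389, 304, 160, 457, 350, 534, 614, 606, 557, 451, 346, 380, 381, 384, 389, 392]
262 [75, 199, 201, 205, 209, 204, 202, 201, 202, 201, 197, 48, 44, 44, 42, 43, 45, 43, 42, 46, 44, 44, 50, 198]
  old [85, 200, 211, 214, 207, 202, 204, 202, 203, 202, 202, 202, 202, 203, 202, 203, 201, 194, 186, 177, 202, 203, 203, 202]
266 [67, 156, 195, 213, 214, 211, 199, 194, 202, 201, 182, 45, 53, 48, 46, 44, 43, 43, 41, 45, 43, 68, 51, 199]
  old [180, 206, 214, 218, 207, 189, 193, 201, 203, 209, 213, 207, 202, 202, 202, 203, 206, 207, 204, 203, 201, 203, 203, 203]
270 [119, 165, 202, 216, 217, 212, 198, 157, 155, 191, 187, 17, 19, 21, 21, 19, 25, 21, 25, 36, 35, 39, 44, 199]
  old [191, 216, 22
[... 1038 characters left out ...]
 118, 85, 69, 65]
290 [66, 67, 72, 83, 94, 113, 124, 125, 113, 113, 96, 80, 114, 113, 121, 127, 127, 121, 124, 126, 128, 130, 130, 131]
  old [67, 69, 71, 85, 102, 123, 122, 114, 113, 107, 110, 115, 117, 119, 117, 107, 61, 87, 116, 116, 126, 130, 131, 129]
294 [67, 67, 67, 67, 68, 66, 67, 68, 70, 79, 88, 107, 112, 125, 127, 128, 128, 126, 128, 127, 129, 130, 127, 127]
  old [67, 68, 67, 68, 66, 67, 67, 68, 70, 78, 91, 108, 124, 117, 116, 108, 61, 74, 114, 115, 128, 130, 128, 129]
298 [69, 68, 68, 68, 68, 66, 67, 68, 66, 67, 69, 67, 70, 69, 69, 73, 85, 99, 119, 121, 128, 124, 129, 128]
  old [68, 68, 68, 68, 68, 68, 67, 68, 65, 68, 67, 68, 69, 69, 70, 70, 79, 90, 114, 120, 130, 124, 129, 129]
```

Call:
{"api": "shift_gripper", "payload": {
  "plan": "50 0 0 0 0"
}}

```text
clock: 13.0
tcp_pos: [474.8, 129.6, 101.1]
eef_rot: [[0.995, -0.104, -0.0], [-0.104, -0.995, -0.0], [-0.0, 0.0, -1.0]]
wrist_force: [-8.4, -0.3, 11.5]
gripper_width: 72.5
grip_force: 30.0
```

Call:
{"api": "shift_gripper", "payload": {
  "plan": "50 -2 0 -3 0 | 50 -2 0 -3 0 | 50 0 0 0 0"
}}

```text
clock: 13.3
tcp_pos: [471.2, 129.5, 106.6]
eef_rot: [[0.995, -0.104, 0.001], [-0.104, -0.995, -0.0], [0.001, 0.0, -1.0]]
wrist_force: [-3.3, 0.0, 3.7]
gripper_width: 72.5
grip_force: 30.0
```

```bash
python3 - <<'E'
from h import *
need(F(-48,0,200)); b=snap("top","t10.png"); s=snap("side","s10.png")
# dark hole centres on the side view near the feeder
g=s[250:320,315:400].astype(int).sum(2)//3
# brown hole: r-b large
rb=(s[:,:,0].astype(int)-s[:,:,2])[250:320,315:400]; n,l,st,c=cv2.connectedComponentsWithStats((rb>22).astype(np.uint8))
print([(st[i,4],(c[i]+[315,250]).round(1)) for i in range(1,n) if st[i,4]>5])
for v in range(276,296,3): print(v,(b[v,262:312:2].astype(int).sum(1)//3).tolist())
E
```

```text
clock 13.3 tcp [471.2 129.5 106.6] feeder [-51.8, -0.1, 106.6] tool delta [  3.8  -0.1 -93.4] w 72.5
[(np.int32(702), array([345.9, 263.7])), (np.int32(94), array([397.6, 263.4])), (np.int32(7), array([365.3, 280.1])), (np.int32(27), array([340.6, 284. ])), (np.int32(29), array([362.3, 288.3])), (np.int32(13), array([319.3, 318.8])), (np.int32(6), array([331.5, 319. ]))]
276 [188, 187, 100, 54, 114, 181, 195, 194, 192, 192, 192, 190, 190, 190, 190, 185, 107, 72, 76, 119, 126, 183, 188, 189, 189]
279 [188, 188, 143, 112, 121, 148, 165, 166, 164, 164, 163, 161, 161, 160, 159, 158, 115, 91, 122, 123, 125, 182, 189, 189, 189]
282 [188, 188, 157, 124, 124, 104, 123, 123, 120, 119, 117, 116, 115, 114, 115, 115, 126, 78, 125, 123, 123, 179, 188, 189, 188]
285 [188, 188, 157, 124, 123, 86, 124, 127, 126, 126, 127, 127, 129, 126, 126, 112, 126, 81, 127, 125, 125, 156, 189, 189, 189]
288 [188, 188, 152, 125, 124, 93, 123, 115, 127, 127, 127, 128, 126, 125, 127, 128, 126, 85, 125, 123, 124, 147, 188, 189, 189]
291 [188, 188, 152, 124, 125, 93, 116, 117, 128, 129, 128, 127, 127, 127, 128, 127, 121, 92, 126, 126, 125, 152, 189, 189, 189]
294 [189, 189, 151, 126, 126, 98, 114, 128, 129, 128, 128, 129, 129, 129, 129, 127, 117, 85, 125, 127, 127, 148, 188, 189, 189]
```

Call:
{"api": "shift_gripper", "payload": {
  "plan": "50 -5 0 -6 0 | 50 -6 0 -8 0 | 50 -8 0 -8 0 | 50 0 0 0 0"
}}

```text
clock: 13.8
tcp_pos: [452.1, 131.8, 129.5]
eef_rot: [[0.995, -0.103, 0.002], [-0.103, -0.995, -0.0], [0.002, 0.0, -1.0]]
wrist_force: [0.5, -0.1, -0.6]
gripper_width: 72.8
grip_force: 30.0
```

Call:
{"api": "shift_gripper", "payload": {
  "plan": "50 -4 0 -15 0 | 50 0 0 -20 0 | 50 0 0 -20 0 | 50 0 0 -20 0 | 50 0 0 0 0 | 50 0 0 0 0"
}}

```text
clock: 14.4
tcp_pos: [448.4, 131.8, 203.4]
eef_rot: [[0.995, -0.104, 0.001], [-0.104, -0.995, -0.0], [0.001, 0.0, -1.0]]
wrist_force: [-0.3, -0.5, -1.3]
gripper_width: 72.5
grip_force: 30.0
```

```bash
python3 - <<'E'
from h import *
need(F(-48,0,200)); b=snap("top","t11.png"); s=snap("side","s11.png")
rb=(s[:,:,0].astype(int)-s[:,:,2])[270:320,315:420]; n,l,st,c=cv2.connectedComponentsWithStats((rb>22).astype(np.uint8))
print([(st[i,4],(c[i]+[315,270]).round(1)) for i in range(1,n) if st[i,4]>5])
for x in (-111,-61,-48,0): print(x,proj("side",F(x,22,22+.213*(x+130)+25.6)))
br=(b.astype(int).sum(2)//3)
for v in range(240,310,4): print(v,br[v,258:312:2].tolist())
E
```

```text
clock 14.4 tcp [448.4 131.8 203.4] feeder [-74.7, -0.3, 203.4] tool delta [26.7 -0.2  3.4] w 72.5
[(np.int32(889), array([396.5, 282. ])), (np.int32(26), array([380.5, 292.7])), (np.int32(26), array([402.1, 296.8])), (np.int32(22), array([321.6, 318.8]))]
-111 [402.06530258 296.86258497]
-61 [380.42954718 292.30246214]
-48 [374.78653872 291.11226167]
0 [353.89048273 286.70194875]
240 [47, 45, 47, 48, 49, 48, 48, 46, 47, 46, 46, 48, 45, 54, 57, 60, 59, 58, 57, 57, 56, 56, 56, 55, 57, 56, 57]
244 [50, 50, 50, 49, 47, 48, 49, 49, 49, 49, 49, 49, 51, 55, 61, 68, 69, 72, 54, 51, 52, 54, 54, 53, 51, 56, 55]
248 [69, 65, 90, 130, 158, 164, 86, 110, 116, 120, 121, 120, 120, 121, 121, 115, 100, 109, 70, 58, 56, 57, 57, 5
[... 1364 characters left out ...]
, 185]
292 [184, 183, 184, 184, 148, 122, 123, 91, 114, 143, 142, 143, 142, 142, 142, 141, 141, 125, 118, 83, 121, 123, 124, 144, 184, 185, 185]
296 [185, 184, 185, 185, 150, 125, 124, 100, 112, 148, 179, 179, 181, 182, 183, 183, 181, 138, 115, 82, 119, 125, 124, 141, 184, 185, 185]
300 [185, 185, 185, 186, 148, 125, 126, 100, 121, 160, 200, 202, 200, 199, 198, 198, 198, 159, 125, 85, 117, 123, 125, 129, 180, 185, 185]
304 [185, 185, 185, 186, 149, 125, 125, 110, 117, 127, 190, 193, 194, 193, 194, 194, 193, 171, 127, 83, 125, 125, 123, 127, 179, 186, 185]
308 [185, 184, 185, 185, 147, 100, 122, 111, 130, 109, 160, 161, 162, 161, 162, 161, 161, 157, 119, 93, 136, 124, 112, 112, 179, 185, 186]
```

```bash
python3 - <<'E'
from h import *
b=cv2.imread("pics/t11.png").astype(int).sum(2)//3
print(b[258:276,282].tolist())
def axis(v,x,u=281):
    o,r=ray("top",u,v); o2=np.array([(o-O)@ex,o[2]]); r2=np.array([r@ex,r[2]]); r2/=np.linalg.norm(r2)
    n=np.array([r2[1],-r2[0]]); 
    # points at distance 25 from ray: n.(c-o2)=±25
    return [round(float(o2[1]+(s*25-n[0]*(x-o2[0]))/n[1]),1) for s in(1,-1)]
for v in (268,269,270): print(v,axis(v,-74.7))
# calibrate: before grasp with wide roll at (-48,70.1)
c=cv2.imread("pics/t5.png").astype(int).sum(2)//3; print(c[278:296,283].tolist())
for v in (287,288,289): print(v,axis(v,-48))
# tray: dark contour on top image
t=cv2.imread("pics/top0.png"); m=(t.max(2)<125).astype(np.uint8); m=cv2.morphologyEx(m[255:345,140:230],cv2.MORPH_CLOSE,np.ones((3,3)))
cs=max(cv2.findContours(m,0,2)[0],key=cv2.contourArea); print(cv2.boxPoints(cv2.minAreaRect(cs))+[140,255], cv2.approxPolyDP(cs,4,True)[:,0]+[140,255])
t=cv2.imread("pics/side0.png"); m=(t.max(2)<125).astype(np.uint8); m=cv2.morphologyEx(m[355:460,305:430],cv2.MORPH_CLOSE,np.ones((3,3)))
cs=max(cv2.findContours(m,0,2)[0],key=cv2.contourArea); p=cv2.approxPolyDP(cs,4,True)[:,0]+[305,355]; print(p,[onz("side",*q,30).round(0)[:2] for q in p],[onz("side",*q,0).round(0)[:2] for q in p])
E
```

```text
[200, 199, 198, 193, 189, 184, 177, 168, 157, 144, 131, 117, 109, 115, 122, 123, 122, 123]
268 [127.0, 216.7]
269 [122.2, 212.2]
270 [117.3, 207.6]
[202, 201, 200, 197, 191, 185, 176, 164, 151, 134, 118, 113, 121, 126, 127, 128, 128, 129]
287 [-13.5, 82.1]
288 [-19.1, 76.7]
289 [-24.8, 71.4]
[[145.54248619 284.28470039]
 [201.17280197 264.25779152]
 [219.50424194 315.17848206]
 [163.87392807 335.20539093]] [[200 265]
 [186 270]
 [187 279]
 [180 284]
 [169 277]
 [150 284]
 [165 334]
 [218 314]]
[[395 365]
 [319 381]
 [337 456]
 [419 437]
 [421 430]] [array([443., 329.]), array([604., 367.]), array([568., 533.]), array([410., 496.]), array([405., 481.])] [array([440., 309.]), array([605., 347.]), array([568., 518.]), array([406., 480.]), array([400., 465.])]
```

The narrow roll bores are at (402,297) and (380.5,293) in the side view, exactly where they should be for both rolls at the outlet. The wide roll is held, with its centre about 3 mm above the TCP. Next it goes over to the tray.

Call:
{"api": "shift_gripper", "payload": {
  "plan": "50 -2 -20 0 0 | 50 -2 -35 0 0 | 50 -2 -40 0 0 | 50 -2 -40 0 0 | 50 -2 -40 0 0 | 50 -2 -40 0 0 | 50 -1 -35 0 0 | 50 0 -30 0 0 | 50 0 0 0 -0.12 | 50 0 0 0 -0.12 | 50 0 0 0 -0.1 | 50 0 0 0 0"
}}

```text
clock: 15.7
tcp_pos: [463.5, 402.9, 201.6]
eef_rot: [[0.972, 0.235, -0.003], [0.235, -0.972, -0.001], [-0.003, 0.0, -1.0]]
wrist_force: [-0.5, 1.2, -1.2]
gripper_width: 73.0
grip_force: 30.0
```

```bash
python3 -c "
from h import *
need([464,412,60],[-.232,.973,0])"
```

```text
clock 15.7 tcp [463.5 402.9 201.6] feeder [-88.8, 270.9, 201.6] tool delta [  3.   -8.7 141.6] w 73.0
turn 0.004 R [[0.972, 0.235, -0.003], [0.235, -0.972, -0.001], [-0.003, 0.0, -1.0]]
```

Call:
{"api": "shift_gripper", "payload": {
  "plan": "50 2 -8 30 0 | 50 0 0 40 0 | 50 0 0 40 0 | 50 0 0 30 0 | 50 0 0 8 0 | 50 0 0 0 0 | 50 0 0 0 0"
}}

```text
clock: 16.4
tcp_pos: [464.6, 412.1, 56.5]
eef_rot: [[0.973, 0.232, 0.0], [0.232, -0.973, 0.002], [0.001, -0.002, -1.0]]
wrist_force: [1.2, -0.3, -0.8]
gripper_width: 72.2
grip_force: 30.0
```

```bash
python3 -c "
from h import *
need([464,412,27],[-.232,.973,0])
b=snap('top','t12.png').astype(int).sum(2)//3
u,v=proj('top',[464,412,30]); print(u,v)
for y in range(int(v)-16,int(v)+18,3): print(y,b[y,int(u)-22:int(u)+22:2].tolist())"
```

```text
clock 16.4 tcp [464.6 412.1  56.5] feeder [-88.7, 280.1, 56.5] tool delta [-0.7 -0.  29.5] w 72.2
turn 0.0 R [[0.973, 0.232, 0.0], [0.232, -0.973, 0.002], [0.001, -0.002, -1.0]]
185.96160432758606 306.95005265325875
290 [52, 50, 48, 49, 50, 50, 53, 65, 81, 104, 115, 118, 113, 99, 104, 90, 59, 54, 52, 53, 55, 73]
293 [55, 51, 55, 67, 86, 100, 103, 104, 94, 95, 105, 94, 102, 142, 156, 101, 58, 52, 80, 102, 106, 107]
296 [63, 67, 101, 104, 90, 94, 109, 95, 106, 142, 186, 196, 201, 203, 201, 123, 93, 53, 70, 105, 107, 107]
299 [70, 87, 106, 90, 93, 136, 188, 198, 204, 205, 204, 204, 204, 203, 204, 173, 105, 72, 59, 99, 107, 107]
302 [72, 57, 53, 79, 126, 202, 204, 204, 204, 205, 203, 200, 198, 195, 193, 188, 128, 107, 107, 107, 107, 107]
305 [57, 54, 50, 53, 101, 196, 203, 201, 196, 193, 191, 185, 178, 172, 165, 157, 138, 108, 108, 107, 107, 107]
308 [106, 106, 77, 51, 64, 122, 186, 183, 175, 166, 160, 151, 140, 128, 116, 107, 106, 106, 107, 108, 107, 108]
311 [107, 107, 106, 81, 102, 106, 131, 146, 135, 121, 111, 111, 105, 106, 107, 107, 107, 108, 107, 107, 106, 108]
314 [106, 106, 107, 106, 107, 106, 107, 102, 105, 105, 106, 106, 106, 107, 107, 107, 106, 107, 107, 107, 112, 89]
317 [105, 106, 107, 106, 106, 106, 106, 106, 106, 107, 107, 106, 107, 107, 105, 107, 107, 92, 81, 72, 71, 71]
320 [105, 106, 106, 106, 106, 106, 106, 106, 107, 106, 106, 106, 106, 102, 79, 72, 71, 71, 71, 75, 113, 150]
323 [99, 106, 107, 106, 105, 106, 106, 107, 103, 107, 77, 69, 70, 70, 74, 77, 85, 148, 180, 186, 187, 187]
```

Call:
{"api": "shift_gripper", "payload": {
  "plan": "50 0 0 12 0 | 50 0 0 8 0 | 50 0 0 5 0 | 50 0 0 2 0 | 50 0 0 0 0"
}}

```text
clock: 16.95
tcp_pos: [464.0, 411.3, 27.7]
eef_rot: [[0.972, 0.233, -0.001], [0.233, -0.972, 0.0], [-0.001, -0.0, -1.0]]
wrist_force: [0.2, 0.6, -0.7]
gripper_width: 72.7
grip_force: 30.0
```

Call:
{"api": "shift_gripper", "payload": {
  "plan": "50 0 0 1.5 0 | 50 0 0 0 0"
}}

```text
clock: 17.15
tcp_pos: [464.4, 411.7, 27.2]
eef_rot: [[0.972, 0.233, -0.0], [0.233, -0.972, 0.001], [0.0, -0.001, -1.0]]
wrist_force: [-1.1, -1.7, 4.1]
gripper_width: 72.4
grip_force: 30.0
```

Call:
{"api": "shift_gripper", "payload": {
  "plan": "87 0 0 0 0 | 87 0 0 0 0 | 87 0 0 0 0 | 87 0 0 0 0 | 87 0 0 -10 0 | 87 0 0 -25 0 | 87 0 0 -40 0 | 87 0 0 -50 0 | 87 0 0 -50 0 | 87 0 0 -50 0 | 87 0 0 -50 0 | 87 0 0 -30 0"
}}

```text
clock: 18.35
tcp_pos: [464.2, 411.8, 336.8]
eef_rot: [[0.972, 0.234, 0.003], [0.234, -0.972, 0.004], [0.004, -0.003, -1.0]]
wrist_force: [1.0, 1.5, -0.2]
gripper_width: 86.9
grip_force: 0.0
```

```bash
python3 -c "
from h import *
need(F(38,0,380),ex); print(manip.state()['qpos'].round(2)); snap('top','t13.png')"
```

```text
clock 18.35 tcp [464.2 411.8 336.8] feeder [-89.1, 279.8, 336.8] tool delta [ 25.6 306.1 -44. ] w 86.9
turn -1.227 R [[0.972, 0.234, 0.003], [0.234, -0.972, 0.004], [0.004, -0.003, -1.0]]
[-0.36  0.34 -0.59  1.26  0.19  1.59 -2.26]
```

Call:
{"api": "shift_gripper", "payload": {
  "plan": "87 0 0 -20 -0.14 | 60 0 0 -20 -0.14 | 40 0 0 -4 -0.14 | 34 0 0 0 -0.14 | 34 0 0 0 -0.14 | 34 0 0 0 -0.14 | 34 0 0 0 -0.14 | 34 0 0 0 -0.14 | 34 0 0 0 -0.107 | 34 0 0 0 0"
}}

```text
clock: 19.4
tcp_pos: [464.1, 411.2, 375.7]
eef_rot: [[0.106, 0.994, -0.001], [0.994, -0.106, 0.0], [0.0, -0.001, -1.0]]
wrist_force: [-0.0, 0.1, -0.5]
gripper_width: 34.8
grip_force: 0.0
```

```bash
python3 - <<'E'
from h import *
need(F(-20,0,380),ex); s=snap('side','s14.png'); t=snap('top','t14.png')
b=t.astype(int).sum(2)//3
for y in range(300,322,3): print(y,b[y,164:208:2].tolist())
m=(s.max(2)<60).astype(np.uint8)[150:300,270:420]; n,l,st,c=cv2.connectedComponentsWithStats(m)
print([(st[i].tolist(),(c[i]+[270,150]).round(1)) for i in range(1,n) if st[i,4]>15])
print(proj('side',F(39,0,291)),proj('side',F(39,23,291)),proj('side',F(39,-23,291)))
E
```

```text
clock 19.4 tcp [464.1 411.2 375.7] feeder [-89.1, 279.1, 375.7] tool delta [-279.2   68.7   -4.5] w 34.8
turn 0.001 R [[0.106, 0.994, -0.001], [0.994, -0.106, 0.0], [0.0, -0.001, -1.0]]
300 [107, 107, 106, 106, 105, 106, 106, 108, 117, 149, 169, 182, 191, 196, 198, 178, 110, 106, 107, 106, 107, 107]
303 [106, 106, 107, 106, 106, 146, 173, 184, 189, 198, 200, 202, 201, 199, 201, 201, 129, 107, 108, 107, 107, 107]
306 [106, 106, 106, 106, 107, 141, 198, 199, 201, 202, 203, 200, 199, 200, 197, 196, 174, 106, 106, 106, 106, 107]
309 [107, 106, 106, 107, 107, 114, 197, 202, 202, 198, 197, 194, 189, 187, 181, 175, 167, 123, 107, 107, 107, 106]
312 [106, 106, 106, 106, 106, 105, 141, 191, 189, 183, 176, 171, 163, 154, 145, 133, 122, 111, 107, 106, 106, 105]
315 [106, 106, 106, 105, 105, 105, 105, 157, 160, 152, 139, 128, 116, 106, 105, 106, 105, 105, 107, 100, 82, 73]
318 [106, 106, 105, 105, 106, 106, 107, 110, 112, 103, 104, 107, 106, 104, 106, 105, 78, 73, 72, 71, 73, 77]
321 [105, 106, 106, 106, 105, 105, 106, 107, 106, 105, 104, 109, 75, 74, 72, 72, 73, 79, 88, 147, 176, 183]
[([146, 16, 4, 14, 52], array([417.6, 172.7])), ([67, 37, 83, 78, 2924], array([380.5, 228.3])), ([38, 88, 18, 13, 111], array([316.5, 242.7])), ([98, 101, 22, 36, 352], array([379.2, 263.1])), ([140, 103, 10, 36, 192], array([414.5, 270.4]))]
[337.006924   207.42269534] [335.92195129 214.69885622] [338.06346082 200.33686598]
```

Call:
{"api": "shift_gripper", "payload": {
  "plan": "34 -35 8 0 0 | 34 -40 10 0 0 | 34 -40 10 0 0 | 34 -40 10 0 0 | 34 -40 10 0 0 | 34 -40 10 0 0 | 34 -34 8 0 0 | 34 -10 3 0 0 | 34 0 0 0 0"
}}

```text
clock: 20.4
tcp_pos: [503.1, 124.9, 375.5]
eef_rot: [[0.113, 0.994, -0.001], [0.994, -0.113, -0.0], [-0.0, -0.001, -1.0]]
wrist_force: [1.0, 0.7, -0.0]
gripper_width: 34.0
grip_force: 0.0
```

```bash
python3 - <<'E'
from h import *
need(F(38,0,320),ex); s=snap('side','s15.png'); 
m=(s.max(2)<75).astype(np.uint8)[150:260,290:400]; n,l,st,c=cv2.connectedComponentsWithStats(m)
print([(st[i].tolist(),(c[i]+[290,150]).round(1)) for i in range(1,n) if st[i,4]>12])
o=cv2.imread("pics/s5.png"); m=(o.max(2)<75).astype(np.uint8)[150:260,290:400]; n,l,st,c=cv2.connectedComponentsWithStats(m)
print([(st[i].tolist(),(c[i]+[290,150]).round(1)) for i in range(1,n) if st[i,4]>12])
for a in (1.05,1.35,1.4,1.45):
  A=a-.06; print(a,proj('side',F(77-166.3*np.cos(A),0,129+166.3*np.sin(A))))
E
```

```text
clock 20.4 tcp [503.1 124.9 375.5] feeder [-19.6, -1.3, 375.5] tool delta [ 1.7 57.6 55.4] w 34.0
turn -0.006 R [[0.113, 0.994, -0.001], [0.994, -0.113, -0.0], [-0.0, -0.001, -1.0]]
[([30, 0, 4, 5, 17], array([321.2, 151.8])), ([49, 0, 55, 32, 482], array([366.6, 160.7])), ([54, 37, 39, 45, 636], array([362.7, 218.9])), ([77, 38, 7, 3, 13], array([369.9, 189.3])), ([46, 50, 12, 17, 111], array([340.5, 207.4])), ([60, 56, 7, 3, 14], array([353.3, 206.6])), ([69, 57, 14, 3, 24], array([365.3, 207.9])), ([52, 72, 3, 6, 14], array([343. , 224.8])), ([6, 75, 6, 5, 23], array([298.4, 227. ])), ([10, 86, 27, 24, 243], array([314.6, 245.8])), ([38, 93, 4, 10, 19], array([329.4, 247.3])), ([39, 98, 6, 9, 19], array([332.1, 252.4]))]
[([74, 0, 3, 14, 18], array([364.9, 157.1])), ([85, 4, 12, 12, 126], array([380.8, 159.2])), ([54, 22, 56, 88, 2864], array([376.7, 215. ])), ([46, 50, 11, 17, 107], array([340.4, 207.3])), ([52, 72, 3, 6, 14], array([343. , 224.8])), ([6, 75, 6, 5, 23], array([298.4, 227. ])), ([10, 86, 27, 24, 245], array([314.6, 245.8])), ([38, 93, 4, 10, 20], array([329.5, 247.4])), ([40, 98, 5, 9, 18], array([332.2, 252.2]))]
1.05 [362.47605723 217.22277463]
1.35 [340.90035869 208.45347738]
1.4 [337.02736784 207.46413038]
1.45 [333.10677629 206.62047072]
```

The top view shows the roll lying in the tray's empty half (bright patch around (186,308)). The guard sleeve is at (340,207) in the side view, unchanged since the release. Time to re-grip it.

Call:
{"api": "shift_gripper", "payload": {
  "plan": "36 1 25 0 0 | 36 0.5 31 0 0 | 36 0 0 0 0 | 36 0 0 30 0 | 36 0 0 30 0 | 36 0 0 15 0 | 36 0 0 0 0"
}}

```text
clock: 21.15
tcp_pos: [557.3, 123.0, 298.6]
eef_rot: [[0.107, 0.994, -0.004], [0.994, -0.107, -0.0], [-0.001, -0.004, -1.0]]
wrist_force: [1.0, -0.5, 0.5]
gripper_width: 36.1
grip_force: 0.0
```

```bash
python3 -c "
from h import *
need(F(36,0,279),ex)"
```

```text
clock 21.15 tcp [557.3 123.  298.6] feeder [34.5, 2.6, 298.6] tool delta [-2.6  1.6 19.6] w 36.1
turn 0.001 R [[0.107, 0.994, -0.004], [0.994, -0.107, -0.0], [-0.001, -0.004, -1.0]]
```

Call:
{"api": "shift_gripper", "payload": {
  "plan": "36 -2 0 10 0 | 36 0 0 10 0 | 36 0 0 0 0 | 0 0 0 0 0 | 0 0 0 0 0 | 0 0 0 0 0 | 0 0 0 0 0"
}}

```text
clock: 21.85
tcp_pos: [558.4, 120.0, 280.5]
eef_rot: [[0.108, 0.994, -0.001], [0.994, -0.108, 0.0], [0.0, -0.001, -1.0]]
wrist_force: [-0.7, 0.4, 0.9]
gripper_width: 11.7
grip_force: 1.5
```

```bash
python3 -c "
from h import *
need(F(36,0,279),ex)"
```

```text
clock 21.85 tcp [558.4 120.  280.5] feeder [35.9, -0.2, 280.5] tool delta [0.2 0.1 1.5] w 11.7
turn -0.001 R [[0.108, 0.994, -0.001], [0.994, -0.108, 0.0], [0.0, -0.001, -1.0]]
```

Call:
{"api": "shift_gripper", "payload": {
  "plan": "0 0 8 -1.8 0 | 0 0 8.3 -1.2 0 | 0 0 16.6 -1.3 0 | 0 0 16 0.3 0 | 0 0 0 0 0 | 0 0 0 0 0"
}}

```text
clock: 22.45
tcp_pos: [607.7, 114.4, 284.2]
eef_rot: [[0.109, 0.994, -0.001], [0.994, -0.109, 0.0], [0.0, -0.001, -1.0]]
wrist_force: [-0.1, -0.9, 2.5]
gripper_width: 11.4
grip_force: 30.0
```

```bash
python3 -c "
from h import *
need(F(87,0,284),ex)"
```

```text
clock 22.45 tcp [607.7 114.4 284.2] feeder [85.6, -0.5, 284.2] tool delta [0.5 1.4 0.2] w 11.4
turn -0.001 R [[0.109, 0.994, -0.001], [0.994, -0.109, 0.0], [0.0, -0.001, -1.0]]
```

Call:
{"api": "shift_gripper", "payload": {
  "plan": "0 0 3 0.3 0 | 0 0 0 0 0"
}}

```text
clock: 22.65
tcp_pos: [610.1, 114.2, 284.0]
eef_rot: [[0.108, 0.994, -0.001], [0.994, -0.108, 0.0], [0.0, -0.001, -1.0]]
wrist_force: [-0.9, -0.7, 2.1]
gripper_width: 11.0
grip_force: 30.0
```

```bash
python3 -c "
from h import *
need(F(87,0,284),ex)
prev=None
for a in list(np.arange(1.71,.12,-.1))+[.06,.03,0,-.02]:
    A=a-.06; p=np.array([77-166.3*np.cos(A)-2,129+166.3*np.sin(A)-11]); print(round(a,2),p.round(1),None if prev is None else (p-prev).round(1)); prev=p"
```

```text
clock 22.65 tcp [610.1 114.2 284. ] feeder [87.9, -0.5, 284.0] tool delta [ 0.5 -0.9  0. ] w 11.0
turn -0.001 R [[0.108, 0.994, -0.001], [0.994, -0.108, 0.0], [0.0, -0.001, -1.0]]
1.71 [ 88.2 283.8] None
1.61 [ 71.5 284.3] [-16.6   0.5]
1.51 [ 55.  283.1] [-16.6  -1.2]
1.41 [ 38.6 280.3] [-16.4  -2.8]
1.31 [ 22.6 275.8] [-16.   -4.4]
1.21 [  7.1 269.8] [-15.5  -6. ]
1.11 [ -7.7 262.3] [-14.8  -7.5]
1.01 [-21.7 253.3] [-14.  -9.]
0.91 [-34.8 242.9] [-13.  -10.3]
0.81 [-46.7 231.4] [-11.9 -11.6]
0.71 [-57.4 218.6] [-10.7 -12.7]
0.61 [-66.8 204.9] [ -9.4 -13.7]
0.51 [-74.7 190.3] [ -8.  -14.6]
0.41 [-81.2 175. ] [ -6.5 -15.3]
0.31 [-86.1 159.1] [ -4.9 -15.9]
0.21 [-89.4 142.9] [ -3.3 -16.3]
0.06 [-91.3 118. ] [ -1.9 -24.9]
0.03 [-91.2 113. ] [ 0.1 -5. ]
0 [-91. 108.] [ 0.2 -5. ]
-0.02 [-90.8 104.7] [ 0.2 -3.3]
```

Call:
{"api": "shift_gripper", "payload": {
  "plan": "0 0 -16.6 -0.5 0 | 0 0 -16.6 1.2 0 | 0 0 -16.4 2.8 0 | 0 0 -16 4.4 0 | 0 0 -15.5 6 0 | 0 0 0 0 0"
}}

```text
clock: 23.25
tcp_pos: [527.7, 123.6, 269.8]
eef_rot: [[0.107, 0.994, -0.002], [0.994, -0.107, -0.001], [-0.001, -0.001, -1.0]]
wrist_force: [-0.6, 1.9, 0.6]
gripper_width: 11.1
grip_force: 30.0
```

```bash
python3 -c "
from h import *
need(F(7.1,0,269.8),ex)"
```

```text
clock 23.25 tcp [527.7 123.6 269.8] feeder [5.0, 0.0, 269.8] tool delta [-0.   2.1 -0. ] w 11.1
turn 0.001 R [[0.107, 0.994, -0.002], [0.994, -0.107, -0.001], [-0.001, -0.001, -1.0]]
```

Past both the 1.40 and 1.30 positions with near-zero force, so the pawl has let go. Continuing down.

Call:
{"api": "shift_gripper", "payload": {
  "plan": "0 0 -14.5 7.5 0 | 0 0 -14 9 0 | 0 0 -13 10.3 0 | 0 0 -11.9 11.6 0 | 0 0 0 0 0"
}}

```text
clock: 23.75
tcp_pos: [475.5, 129.4, 231.0]
eef_rot: [[0.107, 0.994, -0.002], [0.994, -0.107, 0.0], [0.0, -0.002, -1.0]]
wrist_force: [2.0, 3.1, -2.3]
gripper_width: 11.0
grip_force: 30.0
```

```bash
python3 -c "
from h import *
need(F(-46.7,0,231.4),ex)"
```

```text
clock 23.75 tcp [475.5 129.4 231. ] feeder [-47.5, 0.2, 231.0] tool delta [-0.2  0.8 -0.4] w 11.0
turn 0.0 R [[0.107, 0.994, -0.002], [0.994, -0.107, 0.0], [0.0, -0.002, -1.0]]
```

Call:
{"api": "shift_gripper", "payload": {
  "plan": "0 0 -10.5 12.7 0 | 0 0 -9.2 13.7 0 | 0 0 -8 14.6 0 | 0 0 -6.5 15.3 0 | 0 0 -4.9 15.9 0 | 0 0 0 0 0"
}}

```text
clock: 24.35
tcp_pos: [437.9, 133.7, 159.0]
eef_rot: [[0.108, 0.994, -0.001], [0.994, -0.108, 0.001], [0.001, -0.001, -1.0]]
wrist_force: [1.6, 3.0, -1.6]
gripper_width: 10.9
grip_force: 30.0
```

```bash
python3 -c "
from h import *
need(F(-86.1,0,159.1),ex)"
```

```text
clock 24.35 tcp [437.9 133.7 159. ] feeder [-85.3, 0.5, 159.0] tool delta [-0.5 -0.8 -0.1] w 10.9
turn -0.0 R [[0.108, 0.994, -0.001], [0.994, -0.108, 0.001], [0.001, -0.001, -1.0]]
```

Call:
{"api": "shift_gripper", "payload": {
  "plan": "0 0 -2.5 15 0 | 0 0 -1 13 0 | 0 0 -0.5 10 0 | 0 0 0 6 0 | 0 0 0 0 0"
}}

```text
clock: 24.85
tcp_pos: [433.1, 134.2, 115.2]
eef_rot: [[0.108, 0.994, -0.002], [0.994, -0.108, 0.001], [0.001, -0.002, -1.0]]
wrist_force: [-2.9, 4.6, -0.6]
gripper_width: 11.0
grip_force: 30.0
```

Call:
{"api": "shift_gripper", "payload": {
  "plan": "0 0 0 3 0 | 0 0 0 2 0 | 0 0 0 0 0"
}}

```text
clock: 25.15
tcp_pos: [433.3, 134.2, 110.7]
eef_rot: [[0.108, 0.994, -0.002], [0.994, -0.108, 0.001], [0.001, -0.002, -1.0]]
wrist_force: [-2.6, 4.4, -0.3]
gripper_width: 11.1
grip_force: 30.0
```

Call:
{"api": "shift_gripper", "payload": {
  "plan": "0 0 0 2 0 | 0 0 0 0 0"
}}

```text
clock: 25.35
tcp_pos: [433.3, 134.1, 108.8]
eef_rot: [[0.108, 0.994, -0.002], [0.994, -0.108, 0.001], [0.001, -0.002, -1.0]]
wrist_force: [-2.2, 4.4, -0.5]
gripper_width: 10.7
grip_force: 30.0
```

Call:
{"api": "shift_gripper", "payload": {
  "plan": "0 0 0 2 0 | 0 0 0 0 0"
}}

```text
clock: 25.55
tcp_pos: [433.5, 134.1, 106.8]
eef_rot: [[0.108, 0.994, -0.001], [0.994, -0.108, 0.001], [0.001, -0.001, -1.0]]
wrist_force: [-2.8, 3.6, 0.3]
gripper_width: 10.5
grip_force: 30.0
```

Call:
{"api": "shift_gripper", "payload": {
  "plan": "0 0 0 2 0 | 0 0 0 0 0"
}}

```text
clock: 25.75
tcp_pos: [433.6, 134.2, 106.0]
eef_rot: [[0.108, 0.994, -0.001], [0.994, -0.108, 0.0], [0.0, -0.001, -1.0]]
wrist_force: [-7.6, 1.7, 13.4]
gripper_width: 10.8
grip_force: 30.0
```

Contact at 13 N means the guard is on its shut stop. Releasing and backing off.

Call:
{"api": "shift_gripper", "payload": {
  "plan": "34 0 0 0 0 | 34 0 0 0 0 | 34 0 0 0 0 | 34 0 0 -10 0 | 34 0 0 -25 0 | 34 0 0 -40 0 | 34 0 0 -50 0 | 34 0 0 -40 0 | 34 0 0 0 0 | 34 0 0 0 0"
}}

```text
clock: 26.75
tcp_pos: [433.7, 133.5, 270.8]
eef_rot: [[0.108, 0.994, 0.001], [0.994, -0.108, 0.0], [0.0, 0.001, -1.0]]
wrist_force: [-0.4, -0.8, -0.9]
gripper_width: 33.9
grip_force: 0.0
```

```bash
python3 - <<'E'
from h import *
s=snap('side','s20.png'); t=snap('top','t20.png')
m=(s.max(2)<75).astype(np.uint8)[250:300,380:420]; n,l,st,c=cv2.connectedComponentsWithStats(m)
o=cv2.imread("pics/side0.png"); m0=(o.max(2)<75).astype(np.uint8)[250:300,380:420]; n0,l0,st0,c0=cv2.connectedComponentsWithStats(m0)
print([(st[i,4],(c[i]+[380,250]).round(1)) for i in range(1,n) if st[i,4]>8],[(st0[i,4],(c0[i]+[380,250]).round(1)) for i in range(1,n0) if st0[i,4]>8])
rb=(s[:,:,0].astype(int)-s[:,:,2]); 
for (y0,y1,x0,x1) in ((270,320,315,420),(375,455,315,425)):
  n,l,st,c=cv2.connectedComponentsWithStats((rb[y0:y1,x0:x1]>22).astype(np.uint8)); print([(st[i,4],(c[i]+[x0,y0]).round(1)) for i in range(1,n) if st[i,4]>8])
print(manip.state()['wrist_force'])
d=np.abs(s.astype(int)-o[:,:,::-1]).sum(2)>60; print([ (r,d[r[0]:r[1],r[2]:r[3]].sum()) for r in ((340,370,250,300),(360,460,240,280),(190,220,260,310),(380,425,325,360),(150,195,270,310))])
a=cv2.resize(s[230:460,300:440],(350,575),interpolation=2); b=cv2.resize(t[230:340,140:320],(450,275),interpolation=2); cv2.imwrite('pics/fin.png',np.hstack([a,np.pad(b,((0,300),(0,0),(0,0)))])[:,:,::-1])
E
```

```text
[(np.int32(57), array([394.4, 268.7])), (np.int32(15), array([381.4, 292.6])), (np.int32(19), array([401.6, 296.7]))] [(np.int32(59), array([394.3, 268.7])), (np.int32(69), array([402.8, 288. ]))]
[(np.int32(43), array([361.9, 271.3])), (np.int32(179), array([381.5, 275.4])), (np.int32(337), array([406.4, 280. ])), (np.int32(14), array([373.9, 285.2])), (np.int32(9), array([388.9, 286.8])), (np.int32(18), array([417.7, 290.9])), (np.int32(25), array([380.3, 292.6])), (np.int32(24), array([402.1, 297. ])), (np.int32(91), array([416.5, 308.9])), (np.int32(19), array([321.5, 318.8]))]
[(np.int32(839), array([321.4, 423.8])), (np.int32(441), array([416.6, 393. ])), (np.int32(212), array([382. , 395.8])), (np.int32(137), array([395.2, 392.8])), (np.int32(75), array([343.2, 397.5])), (np.int32(11), array([394.1, 409.7])), (np.int32(296), array([406.3, 447.7])), (np.int32(40), array([374.6, 452. ]))]
[ 0.04091721 -0.08357332 -0.77497166]
[((340, 370, 250, 300), np.int64(0)), ((360, 460, 240, 280), np.int64(0)), ((190, 220, 260, 310), np.int64(0)), ((380, 425, 325, 360), np.int64(0)), ((150, 195, 270, 310), np.int64(0))]
```

The sleeve is back at its starting pixel, (394,269). Both narrow roll bores are at the outlet positions, the wide roll's bore is at (394,410) inside the tray, and the spare roll and the areas I checked behind the work are unchanged.

```bash
python3 -c "
from bench import manip
print(manip.hand_in())"
```

```text
the job is handed in; nothing more can be done
None
```

I handed the job in at about 27 s: the wide roll is lying in the tray, both narrow rolls are at the outlet, and the guard is fully shut; the hand-in returned no verdict.

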